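# Clamp a covered well plate in the ratchet press

### The job

A covered well plate lies under the foot of the small bench press, whose ratchet is set to raise the foot. Flip the ratchet's thumb lever over to the tightening (clockwise) side, then swing the handle back and forth until the foot clamps the plate firmly, with about 40 newtons: less than 20 is loose, and more than 65 at any time cracks the plate. Let go, leave the lever on the tightening side, and leave the plate and all other things where they stand.

Things in the scene. Friction and masses are not known exactly. Their poses are not given: they have to be found in the camera images.
- press: White bench press fixed to the table: base 190 x 200 mm, 20 mm thick, two steel columns, cross beam up to 163 mm high. Origin: centre of the base's underside, on the vertical spindle axis; its -x side is where the handle stands at joint 0, z up. On the beam sits a wheel of 16 steel pins (pitch 0.39 rad), over it the handle arm. The wheel takes 0.65 Nm to turn and stays where left, even under load.
- spindle_top (a point): Point on the spindle axis at the height of the handle arm's top face, 194 mm above the table. Turning the wheel clockwise (seen from above) lowers the foot by 10 mm per rad.
- handle (a joint): Angle of the dark steel handle arm (26 mm wide, 8 mm thick) about the spindle, rad, growing clockwise from above; stops at -0.65 and +0.65; own friction 0.2 Nm. With the lever on the tightening side, clockwise swings drive the wheel (after up to 0.4 rad of lost motion) and counter-clockwise ones click back over the pins; do that below 0.3 m/s at the knob, or the pawl may bounce over.
- knob_mid (a point): Middle of the handle's upright black knob: 23 mm diameter, 50 mm tall, spins freely, 140 mm from the spindle axis; top 245 mm, foot 195 mm, this point 220 mm above the table. Pull here, square to the arm, in a driving swing: about 6 N while the foot is free (it slackens by some N when the swing stops), then 0.071 N more for each newton on the plate (2.9 N at 40 N), moving or stopped.
- pawl (a joint): Angle of the ratchet's thumb lever relative to the handle arm, rad, growing clockwise from above. Rests at -0.42 (loosening: counter-clockwise swings raise the foot) or +0.42 (tightening: clockwise swings lower it), or nearer 0 (+-0.2) where the pawl rides on a pin. An over-centre spring snaps it to the nearer side of 0; flipping takes about 3 N at its tip.
- lever_tip (a point): Top of the outer end of the thumb lever: an upright steel fin, 9 mm thick with a 12 mm round end, from 195 to 221 mm above the table, standing on the handle arm. Its pivot lies on the arm's centre line 50 mm from the spindle axis; this point is 36 mm from the pivot, pointing to the knob when central (then 54 mm from the knob's axis).
- foot: Spring-mounted aluminium press foot, 112 x 74 x 12 mm, under the cross beam; origin at the centre of its underside, z up. It starts 13 to 23 mm above the plate's cover. Its spring mount gives 1 mm for each 14 N.
- plate: White well plate with clear rigid cover, 127 x 86 x 30 mm, loose on the grey bed of the press, whose height varies; origin at the centre of its underside, x along its length, z up.
- tube_rack: Bystander: white rack 60 x 130 mm with glass tubes, 82 mm tall; origin at the centre of its underside.
- beaker: Bystander: open glass cup 68 mm wide and 85 mm tall; origin at the centre of its underside.
- reagent: Bystander: amber bottle 44 mm wide and 85 mm tall; origin at the centre of its underside.
- dish: Bystander: flat round clear dish 60 mm wide and 14 mm tall; origin at the centre of its underside.
- marker: Bystander: marker pen 130 mm long lying flat; origin under the middle of its white part.
- pipette: Bystander: hand pipette 235 mm long lying flat, 26 mm tall; origin under the middle of its body.

How it is judged:
By the outcome, as a careful person would: the job done as asked, in the order asked, and still so for the second after the job is handed in, with the robot touching nothing.
It also fails if it takes over 72 s, if anything falls off the work surface, if the arm or the gripper's body presses on something with over 40 N, if the wrist force passes 120 N, or if a joint passes its speed limit or range.

### The arm

A 6-joint arm with a two-finger parallel gripper is mounted at the origin on the work surface. World frame = base frame: x ahead of the robot, y to its left, z up, the work surface at z = 0. Lengths are in mm, angles in rad, forces in N, time in s.
With the tool pointing down it reaches from about 350 to 775 mm from the base axis. Payload 7.3 kg.
Tool frame: the origin (TCP) lies midway between the tips of the shut fingers; the grasp point (between the pads) lies 19 mm behind it; z points along the fingers, y is the direction in which the jaws open and shut (so a half turn about z gives the same grasp; the last joint's range is limited). The gripper opens to 92 mm and grips with 3 to 60 N. Pads are 19 mm wide; open, the fingers measure 130 mm over their backs; the gripper's body (75 mm by 190 mm) begins 47 mm behind the grasp point.
Start: joints at [-1.467, 0.342, 1.524, -0, 1.275, -0.146], TCP at [129.807, -508.722, 190.041] pointing down, gripper open.
Joint ranges: [-2.53, 2.53], [-0.77, 2.02], [0.04, 2.7], [-1, 4.14], [0.28, 2.66], [-3.11, 3.11]. Speed limits (rad/s): [2.57, 2.57, 3.14, 3.14, 3.14, 3.14].

### API

Orientations are given as [roll, pitch, yaw] about the fixed x, y, z axes, in that order (R = Rz(yaw) Ry(pitch) Rx(roll)).
In Python, from plant import sensors, imaging, ticket gives the robot as it stands. The module is installed in compiled form; this text tells all that it offers.
- The arm moves only by the tool arm_command, never from a script. Its argument "increments" is one flat list of numbers, 5 for each row, row after row: the closure, from 0 (fully open) to 1 (shut), then the shift along the tool's x, y, z in mm, then the turn about the tool's z in degrees. In form: [hand, dx, dy, dz, spin, hand, dx, dy, dz, spin, ...]. A call has 1 to 20 rows; each row is the pose to reach, as a shift and turn from the pose commanded when the call began, along the tool's axes at that moment; what a row does not reach only later rows make up. A row lasts 1/8 s, in which the tool goes at most 62.5 mm and 10.7 degrees, less where a joint would pass 70% of its speed; a pose out of reach is approached as far as the arm can. A call with a gripper value outside its range is refused whole. The fingers move at their own pace and stop on an object; the grip force is fixed at half the most. Time passes only in rows, so rows that repeat a pose let the fingers close. It gives the time, the measured TCP pose, the force and the opening at its end, in the units of the state.
- sensors.get_obs(): the state, without advancing time (a new reading comes with each control period).
- imaging.capture(name): name is "scene" or "top" or "wrist"; returns the picture (480x640x3 uint8, blue, green, red); there is no depth.
- imaging.calibration(name): a dict with "fx", "fy", "cx", "cy" (pixels), "world_to_cam" (4x4, takes a point from world to camera coordinates); the wrist camera has in their place "hand_eye" (4x4, takes a point from camera to tool coordinates, whose origin is the TCP and whose axes are the flange's). Camera axes: x right, y down, z forward; pixel columns grow to the right and rows downward; lengths in mm; the calibration is good to about 2 mm. A picture is of the moment at which its call begins: read the wrist's pose just before it. calibration takes no time and is no camera call.
- ticket.close_job(): hands the job in, once; it reports no verdict.
The state is a dict: "time": time; "joint_positions": joint angles; "dq": joint speeds; "tau": joint torques, N m; "tool_pos": TCP position; "tcp_rot": TCP orientation; "contact_force": force on the tool from outside, world axes, zero at the start; "moment": the same for the moment, N m; "grip_width": finger opening in mm.
Only numpy, scipy, OpenCV 4.12 (cv2) and the standard library are available. Lean on these libraries where they do the work, as an engineer would, in place of code of your own. Each camera call takes 0.05 s, during which the arm holds its last target. There are 200 camera calls.

## Working session

There is one attempt and no reset: what is moved stays moved. The work goes in short steps, Python scripts to look and compute and a tool call to move; the robot and the scene stay as the last step left them, time stands still between calls to the robot, and variables do not carry over. Pictures are saved under pics/ and viewed, about 8 in all and at most 12, crops included, and the job is handed in when it is done.

Besides the shell and the picture viewer there is one more tool, called by a JSON object that holds its "method" and its "body", one argument or row to a line. arm_command: Moves the arm, as the interface text tells. Its arguments: {"type":"object","properties":{"increments":{"type":"array","items":{"type":"number"}}},"required":["increments"]}

```bash
mkdir -p pics; python3 - <<'E'
from plant import sensors, imaging
import cv2
o=sensors.get_obs(); print(o)
for n in ["scene","top"]:
    cv2.imwrite(f"pics/{n}0.png",imaging.capture(n)); print(n,imaging.calibration(n))
print(imaging.calibration("wrist"))
E
```

```text
{'time': 0.0, 'joint_positions': array([-1.46701592e+00,  3.42740670e-01,  1.52501145e+00, -3.04600948e-05,
        1.27543160e+00, -1.45990019e-01]), 'dq': array([ 0.00066905,  0.00223431, -0.00036933, -0.00055739, -0.00093721,
        0.00052093]), 'tau': array([ 9.57908669e-04, -4.31235945e+01, -2.44217777e+01,  7.19769322e-02,
        5.58606035e-02, -1.18721473e-04]), 'tool_pos': array([ 129.73712743, -508.22754547,  189.33765804]), 'tcp_rot': array([-3.14001428e+00, -2.02637781e-04,  2.49779157e-01]), 'contact_force': array([ 0.14427086,  1.04328045, -0.06430089]), 'moment': array([0.00136007, 0.04599517, 0.00553107]), 'grip_width': 91.92167502045129}
scene {'fx': 617.3305091156484, 'fy': 617.3305091156484, 'cx': 320.5641616000995, 'cy': 239.08021417371887, 'world_to_cam': array([[-4.03038652e-01,  9.15146443e-01,  8.17511941e-03,
         2.09646718e+02],
       [ 5.13893221e-01,  2.33696637e-01, -8.25408771e-01,
        -1.45061312e+02],
       [-7.57280399e-01, -3.28470500e-01, -5.64476331e-01,
         1.66651763e+03],
       [ 0.00000000e+00,  0.00000000e+00,  0.00000000e+
[... 252 characters left out ...]
6119258e-01,  1.14053559e-03, -8.80063751e-02,
         5.22050847e+02],
       [ 8.79943794e-02,  3.38910991e-02, -9.95544265e-01,
         1.17856239e+03],
       [ 0.00000000e+00,  0.00000000e+00,  0.00000000e+00,
         1.00000000e+00]])}
{'fx': 410.6269508562247, 'fy': 410.6269508562247, 'cx': 318.3051887669695, 'cy': 239.14563845569523, 'hand_eye': array([[-1.23913253e-03, -9.57952589e-01, -2.86923859e-01,
         7.80376489e+01],
       [ 9.99999005e-01, -1.38045385e-03,  2.90244399e-04,
        -5.04501546e-01],
       [-6.74125520e-04, -2.86923214e-01,  9.57953347e-01,
        -1.94158325e+02],
       [ 0.00000000e+00,  0.00000000e+00,  0.00000000e+00,
         1.00000000e+00]])}
```

View pics/top0.png

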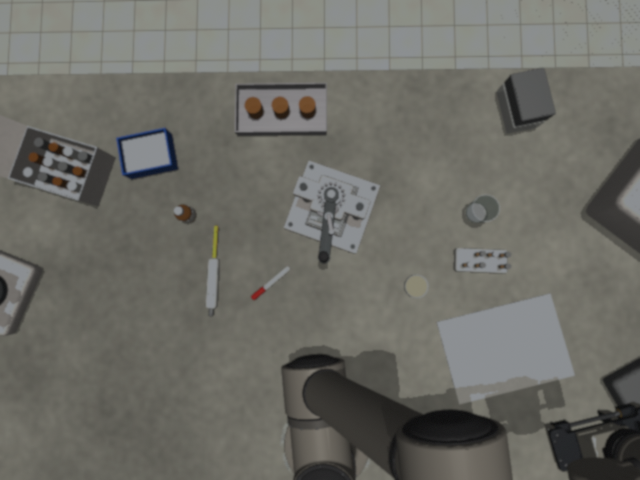

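View pics/scene0.png

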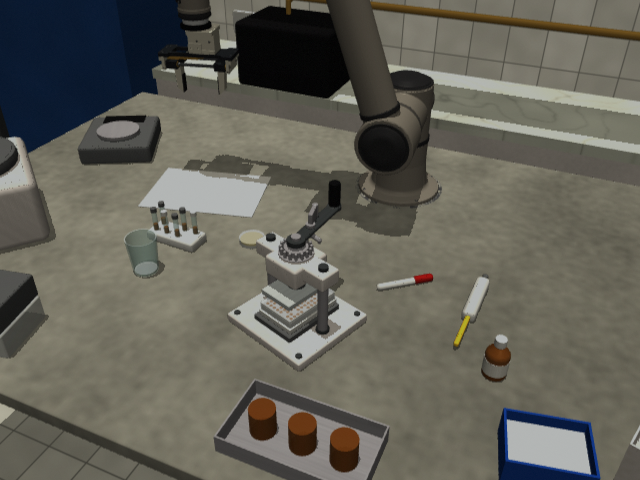

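The top view shows the press around (330,205), with its handle running to the knob at about (324,256) and the lever beside it. I'll zoom both views around the press.

```bash
cat > h.py <<'E'
import numpy as np, cv2
from plant import sensors, imaging
def ray(name,uv):
    c=imaging.calibration(name); T=np.linalg.inv(c["world_to_cam"])
    d=T[:3,:3]@np.array([(uv[0]-c["cx"])/c["fx"],(uv[1]-c["cy"])/c["fy"],1.]); return T[:3,3],d
def onz(name,uv,z):
    p,d=ray(name,uv); return (p+d*(z-p[2])/d[2]).round(1)
def proj(name,P):
    c=imaging.calibration(name); q=c["world_to_cam"]@np.append(P,1); return np.array([c["fx"]*q[0]/q[2]+c["cx"],c["fy"]*q[1]/q[2]+c["cy"]])
E
python3 - <<'E'
import cv2,numpy as np
a=cv2.imread("pics/top0.png")[150:270,270:390]; b=cv2.imread("pics/scene0.png")[165:365,220:380]
a=cv2.resize(a,(440,440),interpolation=cv2.INTER_CUBIC);b=cv2.resize(b,(352,440),interpolation=cv2.INTER_CUBIC)
cv2.imwrite("pics/z0.png",np.clip(np.hstack([a,b])*1.3,0,255).astype(np.uint8))
from h import *
print("knob",onz("top",(324,257),245),"hub",onz("top",(331,193),194),"tip",onz("top",(329,214),221))
E
```

```text
knob [4.595e+02 2.000e-01 2.450e+02] hub [603.6 -14.  194. ] tip [553.   -9.9 221. ]
```

View pics/z0.png

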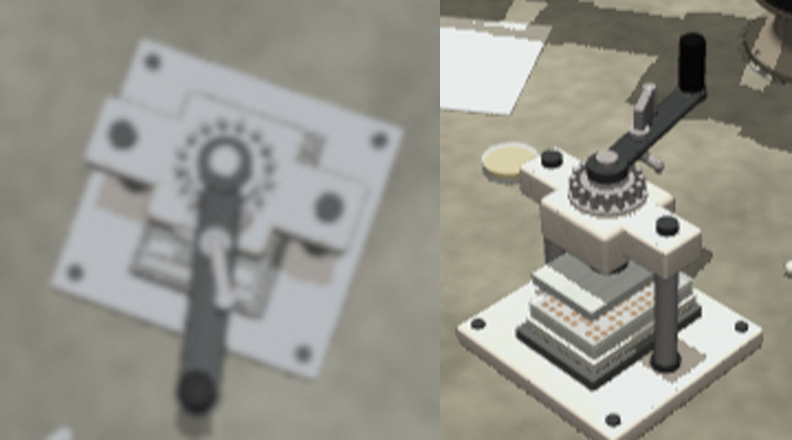

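The zoom shows the hub at top px (331.4,193.6), knob top at (324,256.4), lever pivot at (328,215) and its tip at (332.5,232.6). The lever is on the -y, loosening side. From the base bolts, press yaw is about -20° and the handle sits near -0.24 rad. Next I move over the press for a wrist view.

{"method": "arm_command", "body": {
  "increments": [1,0,0,-60,0,1,0,0,-120,0,1,0,0,-150,0,1,500,-327,-150,20,1,500,-327,-150,20,1,500,-327,-150,20,1,500,-327,-150,20,1,500,-327,-150,20,1,500,-327,-150,20,1,500,-327,-150,20,1,500,-327,-150,20,1,500,-327,-150,20,1,500,-327,-150,20,1,500,-327,-150,20,1,500,-327,-110,20,1,500,-327,-110,20,1,500,-327,-110,20]
}}

```text
time: 2.22
tool_pos: [533.5, -69.1, 301.4]
tcp_rot: [3.141, -0.001, -0.1]
contact_force: [1.1, -0.3, 0.4]
grip_width: 0.1
```

```bash
cat >> h.py <<'E'
from scipy.spatial.transform import Rotation as R
def wpose():
    o=sensors.get_obs(); return R.from_euler("xyz",o["tcp_rot"]).as_matrix(), o["tool_pos"]
def wonz(uv,z,pose):
    c=imaging.calibration("wrist"); H=c["hand_eye"]; Rm,t=pose
    p=Rm@H[:3,3]+t; d=Rm@H[:3,:3]@np.array([(uv[0]-c["cx"])/c["fx"],(uv[1]-c["cy"])/c["fy"],1.])
    return (p+d*(z-p[2])/d[2]).round(1)
E
python3 - <<'E'
from h import *
o=sensors.get_obs();print(o["time"],o["tool_pos"],o["tcp_rot"],o["contact_force"],o["joint_positions"],o["grip_width"])
R_,t=wpose(); im=imaging.capture("wrist"); np.savez("w1.npz",R=R_,t=t); cv2.imwrite("pics/w1.png",im)
E
```

```text
2.225 [533.50406852 -69.06606375 301.39226588] [ 3.14113357e+00 -1.43728449e-03 -1.00298047e-01] [ 1.0565769  -0.321581    0.40330599] [-2.71103596e-01  3.06518616e-01  1.27174449e+00 -2.08105265e-04
  1.56183515e+00  1.39999282e+00] 0.05690032260959716
```

View pics/w1.png

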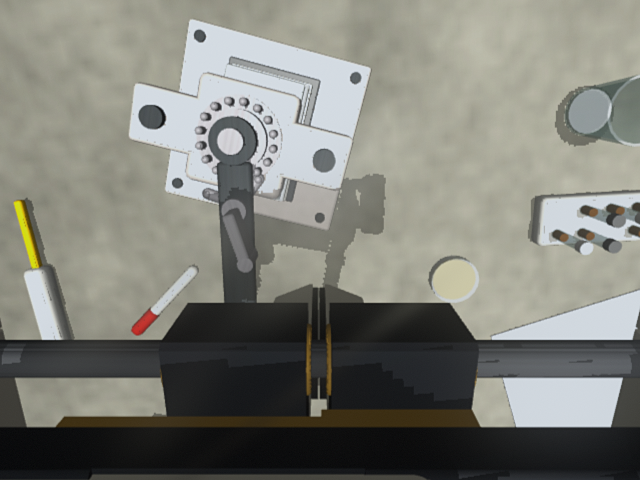

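The wrist view shows the hub at (233,141), the lever from its pivot at (234,207) to its tip at (245,266), and the base bolts. The knob is hidden behind the gripper.

```bash
python3 - <<'E'
from h import *
w=np.load("w1.npz");p=(w["R"],w["t"])
print("hub",wonz((233,141),194,p),"piv",wonz((234,207),221,p),"tip",wonz((245,266),221,p))
b=[wonz(u,24,p) for u in [(200,36),(356,78),(320,217),(177,183)]]; print(b,np.mean(b,0))
print("top",onz("top",(331.4,193.6),194),onz("top",(324,256.4),245),onz("top",(332.5,232.6),221),onz("top",(328.1,214.9),221))
bt=[onz("top",(270+x/3.667,150+y/3.667),24) for x,y in [(152,62),(379,140),(303,354),(75,272)]];print(bt,np.mean(bt,0))
E
```

```text
hub [600.5 -14.1 194. ] piv [558.  -13.3 221. ] tip [514.8 -14.2 221. ]
[array([703.8,  38.1,  24. ]), array([ 646.4, -120.9,   24. ]), array([497.9, -67.2,  24. ]), array([554.6,  92.6,  24. ])] [600.675 -14.35   24.   ]
top [602.2 -14.8 194. ] [4.607e+02 2.000e-01 2.450e+02] [512.8 -17.4 221. ] [551.  -8. 221.]
[array([703.5,  38.4,  24. ]), array([ 646.7, -121.6,   24. ]), array([496. , -67.6,  24. ]), array([553.8,  92. ,  24. ])] [600.  -14.7  24. ]
```

Both views agree on the hub at (600.5,-14.4) and the knob at radius 140.6. The base at -x points to 160° and the arm to 174°, so the handle is at -0.24. I'll lower the shut fingers on the -y side of the lever.

{"method": "arm_command", "body": {
  "increments": [1,-21,0,0,0,1,-21,0,50,0,1,-21,0,95,0,1,-21,0,95,0]
}}

```text
time: 2.78
tool_pos: [511.2, -66.2, 203.8]
tcp_rot: [-3.141, 0.004, -0.1]
contact_force: [-0.9, -0.1, 0.5]
grip_width: 0.3
```

{"method": "arm_command", "body": {
  "increments": [1,0,-6,0,0,1,0,-12,0,0,1,0,-18,0,0,1,0,-20,0,0]
}}

```text
time: 3.28
tool_pos: [514.8, -45.7, 205.6]
tcp_rot: [3.141, -0.001, -0.098]
contact_force: [-0.5, 0.4, -0.1]
grip_width: 0.6
```

{"method": "arm_command", "body": {
  "increments": [1,0,-4,0,0,1,0,-8,0,0,1,0,-8,0,0]
}}

```text
time: 3.65
tool_pos: [515.3, -38.1, 205.0]
tcp_rot: [3.142, 0.0, -0.099]
contact_force: [-0.2, -1.2, -0.0]
grip_width: 0.3
```

```bash
python3 - <<'E'
from h import *
o=sensors.get_obs();print(o["time"],o["tool_pos"],o["contact_force"])
im=np.hstack([cv2.resize(imaging.capture("scene")[150:300,210:370],(480,450),interpolation=cv2.INTER_CUBIC),cv2.resize(imaging.capture("top")[180:280,285:365],(320,400),interpolation=cv2.INTER_CUBIC)[0:400] if 0 else cv2.resize(imaging.capture("top")[180:280,290:361],(320,450),interpolation=cv2.INTER_CUBIC)])
cv2.imwrite("pics/p1.png",im)
E
```

```text
3.65 [515.32084977 -38.08006487 204.95321864] [-0.1503569  -1.21466356 -0.0436722 ]
```

View pics/p1.png

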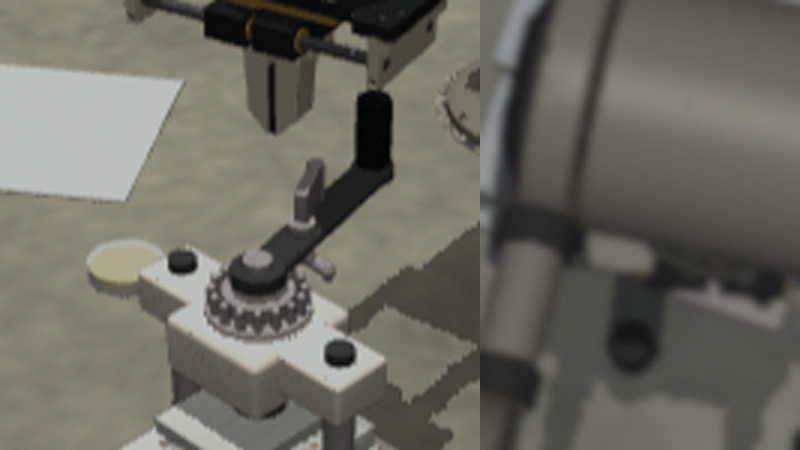

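The scene crop shows the shut fingers beside the fin, a little short of touching it. I'll creep on in small steps.

{"method": "arm_command", "body": {
  "increments": [1,0,-3,0,0,1,0,-5,0,0,1,0,-5,0,0]
}}

```text
time: 4.12
tool_pos: [515.8, -33.2, 205.0]
tcp_rot: [3.142, -0.0, -0.099]
contact_force: [-0.6, -1.0, 0.3]
grip_width: 0.0
```

{"method": "arm_command", "body": {
  "increments": [1,0,-3,0,0,1,0,-5,0,0,1,0,-5,0,0]
}}

```text
time: 4.5
tool_pos: [516.3, -28.2, 205.0]
tcp_rot: [3.142, -0.0, -0.099]
contact_force: [-0.1, 0.2, -1.0]
grip_width: 0.7
```

{"method": "arm_command", "body": {
  "increments": [1,0,-2,0,0,1,0,-4,0,0,1,0,-4,0,0]
}}

```text
time: 4.88
tool_pos: [516.7, -24.2, 205.0]
tcp_rot: [3.141, 0.0, -0.099]
contact_force: [0.6, 0.4, -1.2]
grip_width: 0.4
```

```bash
python3 - <<'E'
from h import *
o=sensors.get_obs();print(o["time"],o["tool_pos"],o["contact_force"])
R_,t=wpose();im=np.hstack([cv2.resize(imaging.capture("scene")[150:300,210:370],(480,450),interpolation=cv2.INTER_CUBIC),cv2.resize(imaging.capture("wrist")[:320,80:400],(320,320))[0:320] if 0 else cv2.resize(imaging.capture("wrist")[0:450,120:440],(320,450))])
np.savez("w2.npz",R=R_,t=t);cv2.imwrite("pics/p2.png",im)
E
```

```text
4.875 [516.71525441 -24.23721441 204.99418329] [ 0.60817485  0.35946076 -1.22473643]
```

View pics/p2.png

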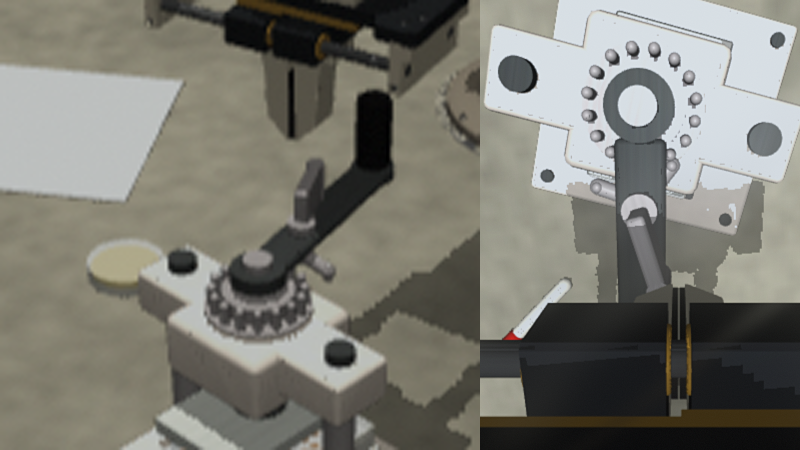

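```bash
python3 - <<'E'
from h import *
f=lambda P:(proj("scene",P)-[210,150])*3
for n,P in dict(tcp=(516.7,-24.2,205),hub=(600.5,-14.4,194),knob=(461,0,245),tip=(514.8,-14.2,221),piv=(551,-9,221)).items(): print(n,f(P))
w=np.load("w2.npz");p=(w["R"],w["t"])
c=lambda x,y:(x-480+120,y)
print("hub",wonz(c(638,104),194,p),"tip",wonz(c(657,290),221,p),"finger L",wonz(c(640,298),205,p),wonz(c(722,298),205,p))
E
```

```text
tcp [301.43464557 180.94861872]
hub [258.13072289 267.30259991]
knob [372.29223828  93.86823582]
tip [317.2395885  161.16858954]
piv [300.71730905 190.98248903]
hub [601.7 -13.  194. ] tip [517.3 -13.6 221. ] finger L [506.9  -2.8 205. ] [502.6 -44.9 205. ]
```

The finger tips look about 45 mm higher than the TCP should be. I'll check that against the first scene picture, where the fingers were open.

```bash
python3 - <<'E'
from h import *
y=.25; t=np.array([129.8,-508.4,189.5]); ty=np.array([np.sin(y),-np.cos(y),0])
for s in (-46,-65,0,46,65):
    print(s,proj("scene",t+s*ty),proj("scene",t+s*ty+[0,0,45]))
a=cv2.imread("pics/scene0.png")[30:110,145:255]
b=imaging.capture("scene")[145:225,270:350]
cv2.imwrite("pics/p3.png",np.hstack([cv2.resize(a,(440,320),interpolation=cv2.INTER_CUBIC),cv2.resize(b,(320,320),interpolation=cv2.INTER_CUBIC)]))
print((proj("scene",(516.7,-24.2,205))-[270,145])*4+[440,0])
E
```

```text
-46 [221.24034327 106.26357739] [219.80257601  89.79121992]
-65 [228.23087434 106.77865205] [226.90223918  90.28880374]
0 [204.40434258 105.02307116] [202.70516497  88.59293841]
46 [187.69240966 103.79170646] [185.73573734  87.40362669]
65 [180.82553932 103.28574333] [178.76363779  86.91498324]
[601.91286077 261.26482496]
```

View pics/p3.png

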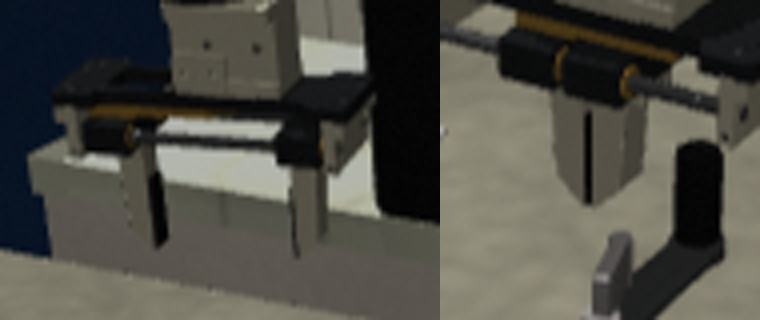

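```bash
python3 - <<'E'
from h import *
w=np.load("w2.npz");Rm,t=w["R"],w["t"]
p1,d1=ray("scene",(307.5,196.2))
c=imaging.calibration("wrist");H=c["hand_eye"];p2=Rm@H[:3,3]+t
for v in (288,295,302):
    d2=Rm@H[:3,:3]@np.array([(320-c["cx"])/c["fx"],(v-c["cy"])/c["fy"],1.])
    s=np.linalg.lstsq(np.c_[d1,-d2],p2-p1,rcond=None)[0]; a=p1+s[0]*d1;b=p2+s[1]*d2
    print(v,a.round(1),b.round(1),np.linalg.norm(a-b).round(1),"tool frame",(Rm.T@((a+b)/2-t)).round(1))
E
```

```text
288 [526.2 -25.9 240.5] [525.8 -25.3 240.8] 0.8 tool frame [  9.4   0.4 -35.7]
295 [523.6 -27.1 238.9] [522.1 -24.9 239.6] 2.7 tool frame [  6.3   1.1 -34.3]
302 [521.1 -28.3 237.2] [518.4 -24.5 238.6] 4.8 tool frame [  3.2   1.8 -32.9]
```

Triangulating the tip gives tool-frame z ≈ -35.7, with x and y matching the nominal 9.5 and 0. So the real finger tips are about 35 mm above the reported TCP, and I'll allow for that. I'll back off, descend 35 mm, and approach again.

{"method": "arm_command", "body": {
  "increments": [1,0,15,0,0,1,0,30,0,0,1,0,30,18,0,1,0,30,34,0,1,0,30,34,0]
}}

```text
time: 5.65
tool_pos: [512.9, -55.1, 170.0]
tcp_rot: [-3.141, 0.003, -0.1]
contact_force: [0.6, -0.3, 0.6]
grip_width: 0.4
```

{"method": "arm_command", "body": {
  "increments": [1,0,-5,0,0,1,0,-10,0,0,1,0,-10,0,0]
}}

```text
time: 6.02
tool_pos: [515.0, -43.9, 171.5]
tcp_rot: [3.141, -0.001, -0.098]
contact_force: [0.3, 0.1, 0.4]
grip_width: 0.7
```

{"method": "arm_command", "body": {
  "increments": [1,0,-3,0,0,1,0,-6,0,0,1,0,-6,0,0]
}}

```text
time: 6.4
tool_pos: [515.4, -38.1, 171.0]
tcp_rot: [3.142, -0.0, -0.099]
contact_force: [0.2, -0.5, -0.3]
grip_width: 0.6
```

{"method": "arm_command", "body": {
  "increments": [1,0,-3,0,0,1,0,-5,0,0,1,0,-5,0,0]
}}

```text
time: 6.78
tool_pos: [515.6, -33.3, 170.9]
tcp_rot: [3.141, 0.0, -0.099]
contact_force: [-1.2, -1.0, 0.6]
grip_width: 0.2
```

{"method": "arm_command", "body": {
  "increments": [1,0,-2,0,0,1,0,-4,0,0,1,0,-4,0,0]
}}

```text
time: 7.15
tool_pos: [516.5, -29.0, 171.1]
tcp_rot: [-3.141, -0.001, -0.099]
contact_force: [-0.9, 0.0, 0.4]
grip_width: 0.3
```

{"method": "arm_command", "body": {
  "increments": [1,0,-2,0,0,1,0,-4,0,0,1,0,-4,0,0]
}}

```text
time: 7.52
tool_pos: [516.7, -25.1, 171.1]
tcp_rot: [-3.141, -0.0, -0.099]
contact_force: [-0.5, 0.4, -0.6]
grip_width: 0.5
```

{"method": "arm_command", "body": {
  "increments": [1,0,-2,0,0,1,0,-4,0,0,1,0,-4,0,0]
}}

```text
time: 7.9
tool_pos: [517.0, -21.2, 171.0]
tcp_rot: [3.142, -0.0, -0.099]
contact_force: [0.6, -0.0, 0.1]
grip_width: 0.5
```

```bash
python3 - <<'E'
from h import *
R_,t=wpose();im=np.hstack([cv2.resize(imaging.capture("scene")[165:265,250:350],(400,400),interpolation=cv2.INTER_CUBIC),imaging.capture("wrist")[0:400,120:520]])
o=sensors.get_obs();print(o["time"],o["tool_pos"],o["contact_force"])
np.savez("w3.npz",R=R_,t=t);cv2.imwrite("pics/p4.png",im)
E
```

```text
8.0 [517.02562868 -21.38785342 170.98208395] [-1.14584781  0.92832853  0.13214674]
```

View pics/p4.png

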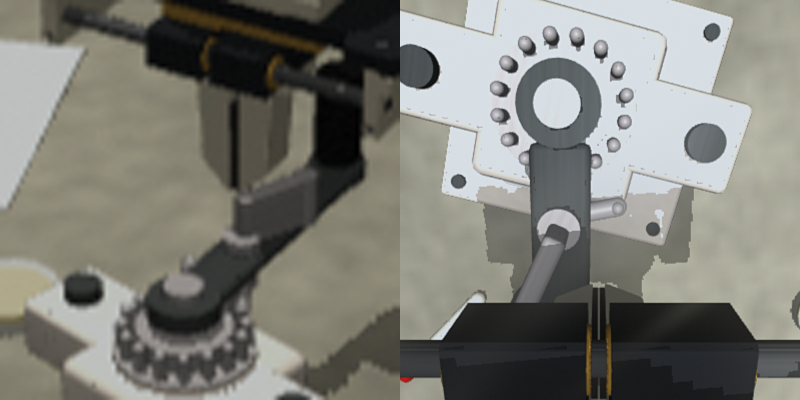

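The fin has flipped to the +y, tightening side (wrist crop pivot (558,230), tip about (520,305)). The handle has not moved visibly. Now I'll retreat, rise, open the gripper over the knob, descend, and cage the knob loosely.

{"method": "arm_command", "body": {
  "increments": [1,0,12,0,0,1,0,25,0,0,1,0,25,-40,0,1,0,25,-80,0,0,0,25,-90,0,0,-30,0,-90,0,0,-58,-16,-90,0,0,-58,-16,-90,0,0,-58,-16,-90,0,0,-58,-16,-90,0]
}}

```text
time: 9.25
tool_pos: [461.4, -0.4, 260.5]
tcp_rot: [3.141, 0.001, -0.1]
contact_force: [-0.2, -0.8, -0.8]
grip_width: 55.9
```

```bash
python3 - <<'E'
from h import *
R_,t=wpose();a=imaging.capture("scene")[150:280,240:370];b=imaging.capture("wrist")
o=sensors.get_obs();print(o["time"],o["tool_pos"],o["tcp_rot"],o["contact_force"],o["grip_width"])
np.savez("w4.npz",R=R_,t=t);cv2.imwrite("pics/p5.png",np.hstack([cv2.resize(a,(320,320),interpolation=cv2.INTER_CUBIC),cv2.resize(b,(427,320),interpolation=cv2.INTER_AREA)]))
E
```

```text
9.35 [ 4.61254461e+02 -2.35565560e-01  2.60602354e+02] [ 3.14145519e+00  5.94150675e-04 -9.99476528e-02] [0.49786109 0.2485536  0.06413274] 63.62609850891317
```

View pics/p5.png

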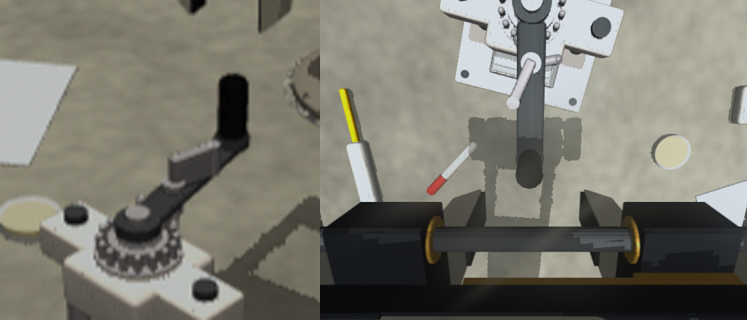

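The knob lies centred between the open fingers and the lever is still on the tightening side. Now I descend and close to a loose cage.

{"method": "arm_command", "body": {
  "increments": [0,0,0,30,0,0,0,0,60,0,0,0,0,80,0,0,0,0,92,0,0,0,0,92,0,0.7,0,0,92,0,0.7,0,0,92,0,0.7,0,0,92,0,0.7,0,0,92,0,0.7,0,0,92,0]
}}

```text
time: 10.6
tool_pos: [460.9, 0.3, 169.1]
tcp_rot: [3.141, -0.0, -0.099]
contact_force: [-0.8, 0.5, 0.4]
grip_width: 46.0
```

```bash
cat >> h.py <<'E'
HUB=np.array([600.5,-14.4])
def arm(tp): # tcp polar about hub -> handle joint, radius
    d=np.array(tp[:2])-HUB; th=np.arctan2(d[1],d[0])%(2*np.pi); return np.radians(160)-th, np.hypot(*d)
def path(j0cmd,pos0,yaw0,js,r=140,grip=.7):
    "rows in tool axes from pos0,yaw0 (commanded) to handle angles js"
    out=[]
    for j in js:
        th=np.radians(160)-j; P=HUB+r*np.array([np.cos(th),np.sin(th)]); d=P-np.array(pos0[:2]); yaw=th-np.pi
        dx=d@[np.cos(yaw0),np.sin(yaw0)]; dy=d@[np.sin(yaw0),-np.cos(yaw0)]
        out+= [grip,round(dx,1),round(dy,1),0,round(-np.degrees(yaw-yaw0),1)]
    return out
E
python3 - <<'E'
from h import *
o=sensors.get_obs();print(o["time"],o["tool_pos"],o["tcp_rot"],o["contact_force"],o["grip_width"],arm(o["tool_pos"]))
c=-.244
print(path(0,o["tool_pos"],o["tcp_rot"][2],[-.18,-.1,-.02,.06,.14,.22,.22]))
E
```

```text
10.6 [4.60888110e+02 2.59952788e-01 1.69057303e+02] [ 3.14146528e+00 -1.00910367e-04 -9.91762037e-02] [-0.77022348  0.5335138   0.44678582] 46.013301334799934 (np.float64(-0.2444442031533396), np.float64(140.37946493026624))
[0.7, np.float64(0.7), np.float64(-9.0), 0, np.float64(4.0), 0.7, np.float64(1.9), np.float64(-20.1), 0, np.float64(8.6), 0.7, np.float64(4.1), np.float64(-31.1), 0, np.float64(13.2), 0.7, np.float64(7.0), np.float64(-41.9), 0, np.float64(17.8), 0.7, np.float64(10.9), np.float64(-52.4), 0, np.float64(22.3), 0.7, np.float64(15.6), np.float64(-62.6), 0, np.float64(26.9), 0.7, np.float64(15.6), np.float64(-62.6), 0, np.float64(26.9)]
```

The fingers straddle the knob without contact, at joint -0.244 and r 140.4. First driving stroke:

{"method": "arm_command", "body": {
  "increments": [0.7,0,0,0,0,0.7,0,0,0,0,0.7,0.7,-9,0,4,0.7,1.9,-20,0,8.6,0.7,4.1,-31,0,13.2,0.7,7,-42,0,17.8,0.7,10.9,-52.4,0,22.3,0.7,15.6,-62.6,0,26.9]
}}

```text
time: 11.6
tool_pos: [482.0, 60.2, 169.0]
tcp_rot: [3.139, 0.0, -0.571]
contact_force: [-2.8, -5.2, 2.0]
grip_width: 27.8
```

```bash
cat >> h.py <<'E'
def rep():
    o=sensors.get_obs(); y=o["tcp_rot"][2]; f=o["contact_force"]; ty=np.array([np.sin(y),-np.cos(y)]); tx=np.array([np.cos(y),np.sin(y)])
    print("t",round(o["time"],2),"z",o["tool_pos"][2].round(1),"yaw",round(y,3),"j",[round(float(v),3) for v in arm(o["tool_pos"])],"Ftan",round(float(f[:2]@ty),2),"Frad",round(float(f[:2]@tx),2),"Fz",f[2].round(1),"grip",round(o["grip_width"],1)); return o
E
python3 - <<'E'
from h import *
o=rep(); y0=np.radians(-20)-.22; th=np.radians(160)-.22
P=HUB+140*np.array([np.cos(th),np.sin(th)])
print(P,y0); print([float(v) for v in path(0,P,y0,[.3,.38,.46,.54,.58])])
E
```

```text
t 11.6 z 169.0 yaw -0.571 j [0.212, 140.033] Ftan 5.87 Frad 0.48 Fz 2.0 grip 27.8
[482.56334133  61.03834927] -0.5690658503988659
[0.7, 0.4, -11.2, 0.0, 4.6, 0.7, 1.8, -22.3, 0.0, 9.2, 0.7, 4.0, -33.3, 0.0, 13.8, 0.7, 7.1, -44.0, 0.0, 18.3, 0.7, 9.0, -49.3, 0.0, 20.6]
```

The tangential force is 5.9 N, so the wheel is being driven freely. I'll finish this stroke, return counter-clockwise, and drive again.

{"method": "arm_command", "body": {
  "increments": [0.7,0.4,-11.2,0,4.6,0.7,1.8,-22.3,0,9.2,0.7,4,-33.3,0,13.8,0.7,7.1,-44,0,18.3,0.7,9,-49.3,0,20.6]
}}

```text
time: 12.22
tool_pos: [515.9, 97.3, 168.9]
tcp_rot: [3.139, 0.0, -0.93]
contact_force: [-5.3, -3.7, 4.0]
grip_width: 27.4
```

```bash
python3 - <<'E'
from h import *
rep()
def P(j,r=140): th=np.radians(160)-j; return HUB+r*np.array([np.cos(th),np.sin(th)])
j=.58
print([float(v) for v in path(0,P(j),np.radians(-20)-j,list(np.arange(.48,-.6,-.12))+[-.63,-.63])])
j=-.63
print([float(v) for v in path(0,P(j),np.radians(-20)-j,list(np.arange(-.55,.5,.08))+[.57])])
E
```

```text
t 12.22 z 168.9 yaw -0.93 j [0.573, 140.091] Ftan 6.46 Frad -0.27 Fz 4.0 grip 27.4
[0.7, 0.7, 14.0, 0.0, -5.7, 0.7, 3.4, 30.6, 0.0, -12.6, 0.7, 8.0, 46.7, 0.0, -19.5, 0.7, 14.6, 62.2, 0.0, -26.4, 0.7, 22.9, 76.7, 0.0, -33.2, 0.7, 32.9, 90.2, 0.0, -40.1, 0.7, 44.5, 102.4, 0.0, -47.0, 0.7, 57.4, 113.1, 0.0, -53.9, 0.7, 71.6, 122.1, 0.0, -60.7, 0.7, 86.7, 129.4, 0.0, -67.6, 0.7, 90.6, 131.0, 0.0, -69.3, 0.7, 90.6, 131.0, 0.0, -69.3]
[0.7, 0.4, -11.2, 0.0, 4.6, 0.7, 1.8, -22.3, 0.0, 9.2, 0.7, 4.0, -33.3, 0.0, 13.8, 0.7, 7.1, -44.0, 0.0, 18.3, 0.7, 11.1, -54.5, 0.0, 22.9, 0.7, 15.8, -64.6, 0.0, 27.5, 0.7, 21.4, -74.4, 0.0, 32.1, 0.7, 27.7, -83.6, 0.0, 36.7, 0.7, 34.7, -92.3, 0.0, 41.3, 0.7, 42.5, -100.4, 0.0, 45.8, 0.7, 50.8, -107.9, 0.0, 50.4, 0.7, 59.7, -114.7, 0.0, 55.0, 0.7, 69.1, -120.7, 0.0, 59.6, 0.7, 79.0, -126.0, 0.0, 64.2, 0.7, 89.3, -130.5, 0.0, 68.8]
```

Free driving reads about 6 N. Now the return swing, then a drive to joint 0 at most, where contact can't yet be dangerous. There I'll take a free "stopped" baseline.

{"method": "arm_command", "body": {
  "increments": [0.7,0.7,14,0,-5.7,0.7,3.4,30.6,0,-12.6,0.7,8,46.7,0,-19.5,0.7,14.6,62.2,0,-26.4,0.7,22.9,76.7,0,-33.2,0.7,32.9,90.2,0,-40.1,0.7,44.5,102.4,0,-47,0.7,57.4,113.1,0,-53.9,0.7,71.6,122.1,0,-60.7,0.7,86.7,129.4,0,-67.6,0.7,90.6,131,0,-69.3,0.7,90.6,131,0,-69.3]
}}

```text
time: 13.72
tool_pos: [466.2, -53.6, 168.9]
tcp_rot: [3.142, 0.0, 0.28]
contact_force: [0.2, 0.3, -0.6]
grip_width: 27.2
```

```bash
cat >> h.py <<'E'
def hold(n=10,cam="top"):
    F=[]
    for _ in range(n):
        imaging.capture(cam); o=sensors.get_obs(); y=o["tcp_rot"][2]; f=o["contact_force"]; F.append([f[0]*np.sin(y)-f[1]*np.cos(y),f[0]*np.cos(y)+f[1]*np.sin(y),f[2]])
    print("hold mean tan/rad/z",np.mean(F,0).round(2),"std",np.std(F,0).round(2))
def P(j,r=140): th=np.radians(160)-j; return HUB+r*np.array([np.cos(th),np.sin(th)])
def pl(j,js): return [float(v) for v in path(0,P(j),np.radians(-20)-j,js)]
E
python3 -c "
from h import *
rep();hold(4)"
```

```text
t 13.72 z 168.9 yaw 0.28 j [-0.633, 139.924] Ftan -0.23 Frad 0.24 Fz -0.6 grip 27.2
hold mean tan/rad/z [ 0.16  0.05 -0.28] std [0.74 0.45 0.62]
```

{"method": "arm_command", "body": {
  "increments": [0.7,0.4,-11.2,0,4.6,0.7,1.8,-22.3,0,9.2,0.7,4,-33.3,0,13.8,0.7,7.1,-44,0,18.3,0.7,11.1,-54.5,0,22.9]
}}

```text
time: 14.55
tool_pos: [461.6, 1.4, 169.1]
tcp_rot: [3.139, -0.0, -0.121]
contact_force: [-0.6, -5.9, -0.9]
grip_width: 27.5
```

```bash
python3 -c "
from h import *
rep();hold(8);rep()
print(pl(-.23,[-.19,-.15,-.11,-.07,-.03,.01]))"
```

```text
t 14.55 z 169.1 yaw -0.121 j [-0.236, 139.786] Ftan 5.91 Frad 0.1 Fz -0.9 grip 27.5
hold mean tan/rad/z [ 0.89 -0.33  0.96] std [0.75 0.38 0.74]
t 14.95 z 169.0 yaw -0.118 j [-0.232, 139.761] Ftan -0.21 Frad -0.27 Fz 0.2 grip 27.6
[0.7, 0.1, -5.6, 0.0, 2.3, 0.7, 0.4, -11.2, 0.0, 4.6, 0.7, 1.0, -16.8, 0.0, 6.9, 0.7, 1.8, -22.3, 0.0, 9.2, 0.7, 2.8, -27.8, 0.0, 11.5, 0.7, 4.0, -33.3, 0.0, 13.8]
```

In free holds the force decays to about 0. I'll advance 0.04 rad per call with a reading each, six calls at worst-case under 20 N.

{"method": "arm_command", "body": {
  "increments": [0.7,0.1,-5.6,0,2.3]
}}

```text
time: 15.08
tool_pos: [462.4, 6.4, 169.0]
tcp_rot: [3.139, -0.0, -0.159]
contact_force: [-0.2, -5.4, 1.0]
grip_width: 27.4
```

{"method": "arm_command", "body": {
  "increments": [0.7,0.1,-5.6,0,2.3]
}}

```text
time: 15.2
tool_pos: [463.3, 12.0, 169.0]
tcp_rot: [3.139, -0.0, -0.2]
contact_force: [-0.5, -6.6, 1.4]
grip_width: 27.6
```

{"method": "arm_command", "body": {
  "increments": [0.7,0.1,-5.6,0,2.3]
}}

```text
time: 15.32
tool_pos: [464.5, 17.5, 169.0]
tcp_rot: [3.139, -0.0, -0.24]
contact_force: [-1.7, -5.3, 1.2]
grip_width: 27.4
```

{"method": "arm_command", "body": {
  "increments": [0.7,0.1,-5.6,0,2.3]
}}

```text
time: 15.45
tool_pos: [465.9, 22.9, 169.0]
tcp_rot: [3.139, -0.0, -0.28]
contact_force: [-0.6, -5.8, 1.0]
grip_width: 27.9
```

{"method": "arm_command", "body": {
  "increments": [0.7,0.1,-5.6,0,2.3]
}}

```text
time: 15.58
tool_pos: [467.4, 28.3, 169.0]
tcp_rot: [3.139, 0.0, -0.32]
contact_force: [-1.7, -6.0, 1.6]
grip_width: 27.7
```

{"method": "arm_command", "body": {
  "increments": [0.7,0.1,-5.6,0,2.3]
}}

```text
time: 15.7
tool_pos: [469.2, 33.6, 169.0]
tcp_rot: [3.139, 0.0, -0.36]
contact_force: [-1.8, -5.4, 1.0]
grip_width: 27.4
```

```bash
python3 -c "
from h import *
rep()"
```

```text
t 15.7 z 169.0 yaw -0.36 j [0.001, 139.814] Ftan 5.72 Frad 0.2 Fz 1.0 grip 27.4
```

It's still free, averaging about 5.9 N. Four more steps.

{"method": "arm_command", "body": {
  "increments": [0.7,0.1,-5.6,0,2.3]
}}

```text
time: 15.82
tool_pos: [471.2, 38.8, 169.0]
tcp_rot: [3.139, 0.0, -0.401]
contact_force: [-3.3, -6.0, 1.6]
grip_width: 27.6
```

{"method": "arm_command", "body": {
  "increments": [0.7,0.1,-5.6,0,2.3]
}}

```text
time: 15.95
tool_pos: [473.4, 44.0, 169.0]
tcp_rot: [3.139, 0.0, -0.441]
contact_force: [-2.6, -5.8, 2.3]
grip_width: 27.6
```

{"method": "arm_command", "body": {
  "increments": [0.7,0.1,-5.6,0,2.3]
}}

```text
time: 16.08
tool_pos: [475.8, 49.0, 169.0]
tcp_rot: [3.139, 0.0, -0.481]
contact_force: [-2.7, -5.4, 2.8]
grip_width: 27.5
```

{"method": "arm_command", "body": {
  "increments": [0.7,0.1,-5.6,0,2.3]
}}

```text
time: 16.2
tool_pos: [478.4, 54.0, 169.0]
tcp_rot: [3.139, 0.0, -0.521]
contact_force: [-2.8, -5.0, 2.8]
grip_width: 27.5
```

```bash
python3 -c "
from h import *
rep()"
```

```text
t 16.2 z 169.0 yaw -0.521 j [0.161, 139.901] Ftan 5.71 Frad 0.03 Fz 2.8 grip 27.5
```

Still free: 6.8, 6.4, 6.0, 5.7 N. Four more.

{"method": "arm_command", "body": {
  "increments": [0.7,0.1,-5.6,0,2.3]
}}

```text
time: 16.32
tool_pos: [481.2, 58.8, 169.0]
tcp_rot: [3.139, 0.0, -0.561]
contact_force: [-3.5, -5.4, 2.3]
grip_width: 27.7
```

{"method": "arm_command", "body": {
  "increments": [0.7,0.1,-5.6,0,2.3]
}}

```text
time: 16.45
tool_pos: [484.3, 63.5, 169.0]
tcp_rot: [3.139, 0.0, -0.601]
contact_force: [-2.8, -5.0, 3.5]
grip_width: 27.4
```

{"method": "arm_command", "body": {
  "increments": [0.7,0.1,-5.6,0,2.3]
}}

```text
time: 16.58
tool_pos: [487.4, 68.1, 169.0]
tcp_rot: [3.139, 0.001, -0.641]
contact_force: [-3.1, -4.5, 3.4]
grip_width: 27.8
```

{"method": "arm_command", "body": {
  "increments": [0.7,0.1,-5.6,0,2.3]
}}

```text
time: 16.7
tool_pos: [490.8, 72.6, 169.0]
tcp_rot: [3.139, 0.001, -0.682]
contact_force: [-4.9, -4.3, 3.5]
grip_width: 27.6
```

```bash
python3 -c "
from h import *
rep()"
```

```text
t 16.7 z 169.0 yaw -0.682 j [0.321, 139.977] Ftan 6.46 Frad -1.08 Fz 3.5 grip 27.6
```

Still free. Four more.

{"method": "arm_command", "body": {
  "increments": [0.7,0.1,-5.6,0,2.3]
}}

```text
time: 16.82
tool_pos: [494.4, 76.9, 169.0]
tcp_rot: [3.139, 0.001, -0.722]
contact_force: [-3.5, -5.7, 4.5]
grip_width: 27.7
```

{"method": "arm_command", "body": {
  "increments": [0.7,0.1,-5.6,0,2.3]
}}

```text
time: 16.95
tool_pos: [498.1, 81.0, 169.0]
tcp_rot: [3.139, 0.001, -0.762]
contact_force: [-3.8, -4.6, 3.6]
grip_width: 27.9
```

{"method": "arm_command", "body": {
  "increments": [0.7,0.1,-5.6,0,2.3]
}}

```text
time: 17.08
tool_pos: [502.0, 85.1, 169.0]
tcp_rot: [3.139, 0.001, -0.802]
contact_force: [-4.1, -4.0, 3.0]
grip_width: 27.5
```

{"method": "arm_command", "body": {
  "increments": [0.7,0.1,-5.6,0,2.3]
}}

```text
time: 17.2
tool_pos: [506.0, 88.9, 168.9]
tcp_rot: [3.139, 0.001, -0.842]
contact_force: [-4.1, -3.9, 3.8]
grip_width: 27.8
```

```bash
python3 -c "
from h import *
rep();print(pl(.48,[.56])); print(pl(.56,list(np.arange(.48,-.6,-.12))+[-.63,-.63]))"
```

```text
t 17.2 z 168.9 yaw -0.842 j [0.481, 140.021] Ftan 5.7 Frad 0.16 Fz 3.8 grip 27.8
[0.7, 0.4, -11.2, 0.0, 4.6]
[0.7, 0.4, 11.2, 0.0, -4.6, 0.7, 2.8, 27.8, 0.0, -11.5, 0.7, 7.1, 44.0, 0.0, -18.3, 0.7, 13.3, 59.6, 0.0, -25.2, 0.7, 21.4, 74.4, 0.0, -32.1, 0.7, 31.1, 88.0, 0.0, -39.0, 0.7, 42.5, 100.4, 0.0, -45.8, 0.7, 55.2, 111.4, 0.0, -52.7, 0.7, 69.1, 120.7, 0.0, -59.6, 0.7, 84.1, 128.4, 0.0, -66.5, 0.7, 88.0, 130.0, 0.0, -68.2, 0.7, 88.0, 130.0, 0.0, -68.2]
```

Free through 0.48 rad. I'll finish the stroke and swing back.

{"method": "arm_command", "body": {
  "increments": [0.7,0.1,-5.6,0,2.3,0.7,0.4,-11.2,0,4.6]
}}

```text
time: 17.45
tool_pos: [514.6, 96.2, 169.0]
tcp_rot: [3.139, 0.001, -0.922]
contact_force: [-4.8, -3.8, 4.0]
grip_width: 27.6
```

{"method": "arm_command", "body": {
  "increments": [0.7,0.4,11.2,0,-4.6,0.7,2.8,27.8,0,-11.5,0.7,7.1,44,0,-18.3,0.7,13.3,59.6,0,-25.2,0.7,21.4,74.4,0,-32.1,0.7,31.1,88,0,-39,0.7,42.5,100.4,0,-45.8,0.7,55.2,111.4,0,-52.7,0.7,69.1,120.7,0,-59.6,0.7,84.1,128.4,0,-66.5,0.7,88,130,0,-68.2,0.7,88,130,0,-68.2]
}}

```text
time: 18.95
tool_pos: [465.3, -52.1, 168.9]
tcp_rot: [-3.141, 0.0, 0.268]
contact_force: [0.3, 0.0, -0.3]
grip_width: 27.3
```

```bash
python3 - <<'E'
from h import *
rep(); a=imaging.capture("scene")[210:345,255:355]; b=cv2.imread("pics/scene0.png")[210:345,255:355]
cv2.imwrite("pics/p6.png",np.clip(np.hstack([cv2.resize(x,(400,540),interpolation=cv2.INTER_CUBIC) for x in (b,a)])*1.2,0,255).astype(np.uint8))
E
```

```text
t 18.95 z 168.9 yaw 0.268 j [-0.621, 140.338] Ftan 0.07 Frad 0.33 Fz -0.3 grip 27.3
```

View pics/p6.png

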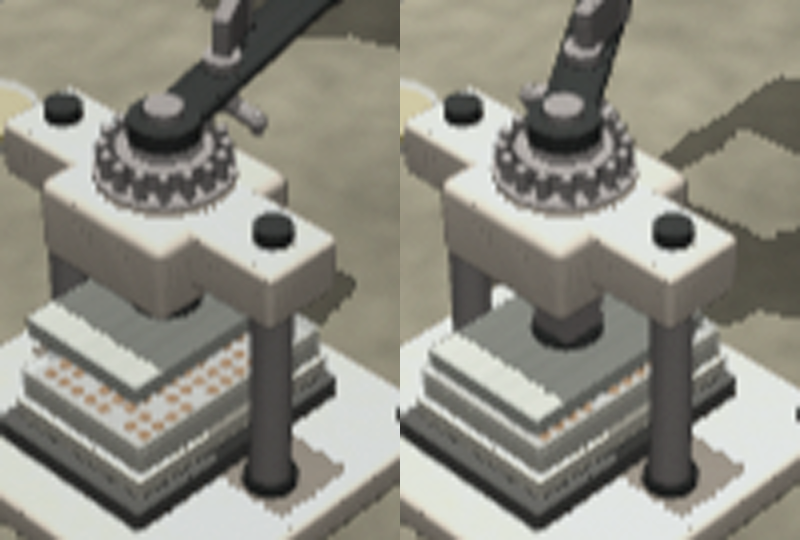

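The foot has come down about 18 mm, from the corner shift of about 31 px at 1.7 px/mm. Roughly 3.5 mm of gap remains, so contact should come in this stroke. I'll step with readings.

{"method": "arm_command", "body": {
  "increments": [0.7,0.4,-11.2,0,4.6,0.7,1.8,-22.3,0,9.2]
}}

```text
time: 19.25
tool_pos: [461.1, -29.8, 169.0]
tcp_rot: [3.141, -0.0, 0.105]
contact_force: [-0.0, -2.0, -0.9]
grip_width: 28.1
```

{"method": "arm_command", "body": {
  "increments": [0.7,0.1,-5.6,0,2.3]
}}

```text
time: 19.38
tool_pos: [460.5, -23.8, 169.0]
tcp_rot: [3.141, -0.0, 0.067]
contact_force: [-0.8, -1.9, 0.1]
grip_width: 27.9
```

{"method": "arm_command", "body": {
  "increments": [0.7,0.1,-5.6,0,2.3]
}}

```text
time: 19.5
tool_pos: [460.2, -18.4, 169.0]
tcp_rot: [3.141, -0.0, 0.027]
contact_force: [0.3, -2.0, 0.4]
grip_width: 27.5
```

{"method": "arm_command", "body": {
  "increments": [0.7,0.1,-5.6,0,2.3]
}}

```text
time: 19.62
tool_pos: [460.1, -12.8, 169.0]
tcp_rot: [3.141, 0.0, -0.013]
contact_force: [0.0, -1.0, -0.3]
grip_width: 27.3
```

{"method": "arm_command", "body": {
  "increments": [0.7,0.1,-5.6,0,2.3]
}}

```text
time: 19.75
tool_pos: [460.3, -7.2, 169.0]
tcp_rot: [3.141, 0.0, -0.054]
contact_force: [1.1, -1.3, 0.7]
grip_width: 27.6
```

```bash
python3 -c "
from h import *
rep()"
```

```text
t 19.75 z 169.0 yaw -0.054 j [-0.298, 140.37] Ftan 1.2 Frad 1.21 Fz 0.7 grip 27.6
```

That was lost motion only, at about 1.5 N. Continuing.

{"method": "arm_command", "body": {
  "increments": [0.7,0.1,-5.6,0,2.3]
}}

```text
time: 19.88
tool_pos: [460.7, -1.7, 169.0]
tcp_rot: [3.141, 0.0, -0.094]
contact_force: [0.3, -2.2, -0.6]
grip_width: 27.6
```

{"method": "arm_command", "body": {
  "increments": [0.7,0.1,-5.6,0,2.3]
}}

```text
time: 20.0
tool_pos: [461.3, 3.1, 169.0]
tcp_rot: [3.139, -0.0, -0.134]
contact_force: [-1.2, -5.6, -0.5]
grip_width: 27.8
```

{"method": "arm_command", "body": {
  "increments": [0.7,0.1,-5.6,0,2.3]
}}

```text
time: 20.12
tool_pos: [462.1, 8.4, 169.0]
tcp_rot: [3.139, -0.0, -0.174]
contact_force: [-1.4, -7.2, 0.6]
grip_width: 27.6
```

{"method": "arm_command", "body": {
  "increments": [0.7,0.1,-5.6,0,2.3]
}}

```text
time: 20.25
tool_pos: [463.0, 13.9, 169.0]
tcp_rot: [3.139, 0.0, -0.214]
contact_force: [-1.4, -7.5, -0.7]
grip_width: 27.4
```

```bash
python3 -c "
from h import *
rep()"
```

```text
t 20.25 z 169.0 yaw -0.214 j [-0.146, 140.352] Ftan 7.62 Frad 0.27 Fz -0.7 grip 27.4
```

Force is now 7.3–7.6 N against the 6.0 N free baseline, so contact looks to have begun (about 20 N). Two smaller steps next.

{"method": "arm_command", "body": {
  "increments": [0.7,0,-2.8,0,1.1]
}}

```text
time: 20.38
tool_pos: [463.6, 16.6, 169.0]
tcp_rot: [3.139, 0.0, -0.233]
contact_force: [-1.9, -5.5, 1.0]
grip_width: 27.7
```

{"method": "arm_command", "body": {
  "increments": [0.7,0,-2.8,0,1.1]
}}

```text
time: 20.5
tool_pos: [464.2, 19.2, 169.0]
tcp_rot: [3.139, 0.0, -0.252]
contact_force: [-0.7, -6.5, 0.6]
grip_width: 27.9
```

{"method": "arm_command", "body": {
  "increments": [0.7,0,-2.8,0,1.1]
}}

```text
time: 20.62
tool_pos: [464.8, 21.8, 169.0]
tcp_rot: [3.139, 0.0, -0.271]
contact_force: [-2.2, -6.3, 0.0]
grip_width: 27.9
```

```bash
python3 -c "
from h import *
rep()"
```

```text
t 20.62 z 169.0 yaw -0.271 j [-0.088, 140.425] Ftan 6.63 Frad -0.48 Fz 0.0 grip 27.9
```

The readings are ambiguous (5.8, 6.5, 6.7 N), so I'll do the stopped test. The free-hold mean was 0.9, decaying to 0.

```bash
python3 -c "
from h import *
hold(8);hold(12);rep()"
```

```text
hold mean tan/rad/z [ 5.31 -0.28  0.8 ] std [0.5  0.43 0.64]
hold mean tan/rad/z [ 4.95 -0.16  0.66] std [0.5  0.38 0.41]
t 21.62 z 169.0 yaw -0.27 j [-0.086, 140.445] Ftan 5.0 Frad -0.02 Fz 1.4 grip 27.7
```

Holding force isn't comparable because the slack depends on how the motion stopped. I'll rely on moving readings, in fine 0.02 rad steps (about 2.8 N on the plate each).

{"method": "arm_command", "body": {
  "increments": [0.7,0,-2.8,0,1.1]
}}

```text
time: 21.75
tool_pos: [465.5, 24.4, 169.0]
tcp_rot: [3.139, 0.0, -0.29]
contact_force: [-1.5, -6.6, 1.0]
grip_width: 27.3
```

{"method": "arm_command", "body": {
  "increments": [0.7,0,-2.8,0,1.2]
}}

```text
time: 21.88
tool_pos: [466.3, 27.1, 169.0]
tcp_rot: [3.139, 0.0, -0.311]
contact_force: [-1.7, -7.2, 1.7]
grip_width: 27.8
```

{"method": "arm_command", "body": {
  "increments": [0.7,0,-2.8,0,1.1]
}}

```text
time: 22.0
tool_pos: [467.1, 29.7, 169.0]
tcp_rot: [3.139, 0.0, -0.33]
contact_force: [-1.8, -7.2, 0.2]
grip_width: 27.4
```

{"method": "arm_command", "body": {
  "increments": [0.7,0,-2.8,0,1.2]
}}

```text
time: 22.12
tool_pos: [468.0, 32.4, 169.0]
tcp_rot: [3.138, 0.0, -0.351]
contact_force: [-2.8, -7.0, 0.4]
grip_width: 27.9
```

{"method": "arm_command", "body": {
  "increments": [0.7,0,-2.8,0,1.1]
}}

```text
time: 22.25
tool_pos: [468.9, 35.0, 169.0]
tcp_rot: [3.138, 0.0, -0.371]
contact_force: [-2.9, -8.7, 1.1]
grip_width: 27.7
```

{"method": "arm_command", "body": {
  "increments": [0.7,0,-2.8,0,1.2]
}}

```text
time: 22.38
tool_pos: [469.9, 37.5, 169.0]
tcp_rot: [3.138, 0.0, -0.392]
contact_force: [-1.8, -8.0, 1.3]
grip_width: 27.8
```

```bash
python3 -c "
from h import *
rep()"
```

```text
t 22.38 z 169.0 yaw -0.392 j [0.029, 140.591] Ftan 8.1 Frad 1.35 Fz 1.3 grip 27.8
```

The fit is consistent: about 24 N on the plate at j=-0.02, with contact at j≈-0.195, so about 31 N now. Three more steps should reach about 40 N.

{"method": "arm_command", "body": {
  "increments": [0.7,0,-2.8,0,1.1]
}}

```text
time: 22.5
tool_pos: [470.9, 40.1, 169.0]
tcp_rot: [3.138, 0.0, -0.411]
contact_force: [-2.7, -7.8, 1.6]
grip_width: 28.0
```

{"method": "arm_command", "body": {
  "increments": [0.7,0,-2.8,0,1.2]
}}

```text
time: 22.62
tool_pos: [471.9, 42.6, 169.0]
tcp_rot: [3.138, 0.0, -0.432]
contact_force: [-2.9, -7.8, 3.0]
grip_width: 27.4
```

{"method": "arm_command", "body": {
  "increments": [0.7,0,-2.8,0,1.1]
}}

```text
time: 22.75
tool_pos: [473.0, 45.1, 169.0]
tcp_rot: [3.138, 0.0, -0.451]
contact_force: [-2.6, -8.5, 2.2]
grip_width: 27.7
```

```bash
python3 -c "
from h import *
rep();hold(10);rep()"
```

```text
t 22.75 z 169.0 yaw -0.451 j [0.088, 140.687] Ftan 8.77 Frad 1.31 Fz 2.2 grip 27.7
hold mean tan/rad/z [6.9  0.19 1.48] std [0.61 0.52 0.52]
t 23.25 z 169.0 yaw -0.45 j [0.09, 140.75] Ftan 6.57 Frad -0.03 Fz 1.7 grip 27.7
```

The three groups agree on about 37–39 N on the plate. Stopping here: open, lift straight up, and back away toward the robot side at height.

{"method": "arm_command", "body": {
  "increments": [0,0,2,0,0,0,0,2,0,0,0,0,2,0,0,0,0,2,0,0,0,0,2,0,0,0,0,2,0,0,0,0,2,0,0,0,0,2,-30,0,0,0,2,-60,0,0,0,2,-90,0,0,0,2,-130,0,0,0,2,-160,0,0,0,2,-160,0,0,0,2,-160,0]
}}

```text
time: 25.0
tool_pos: [472.6, 44.8, 328.0]
tcp_rot: [3.141, 0.001, -0.45]
contact_force: [-0.3, -0.4, 0.1]
grip_width: 91.9
```

```bash
python3 - <<'E'
from h import *
rep(); a=imaging.capture("scene")[150:360,220:390]; b=imaging.capture("wrist")
cv2.imwrite("pics/p7.png",np.hstack([cv2.resize(a,(364,450),interpolation=cv2.INTER_CUBIC),cv2.resize(b[:,60:],(436,360))if 0 else cv2.resize(b[:450,100:536],(436,450))]))
E
```

```text
t 25.0 z 328.0 yaw -0.45 j [0.084, 140.882] Ftan 0.52 Frad -0.13 Fz 0.1 grip 91.9
```

View pics/p7.png

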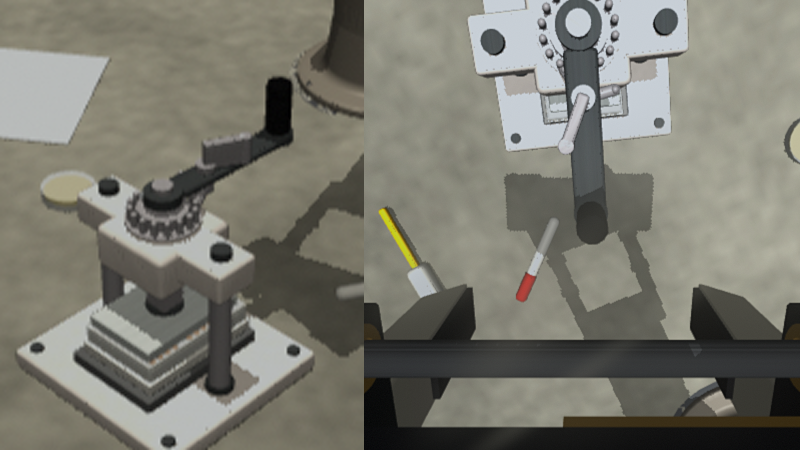

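The foot sits on the cover and the lever leans to the tightening (+y) side. The gripper is clear, the force reads about 0, and the plate and bystanders in view look undisturbed. Handing in.

```bash
python3 -c "
from plant import ticket
print(ticket.close_job())"
```

```text
the job is handed in; nothing more can be done
None
```

I flipped the lever to the tightening side with the shut fingers, then caged the knob loosely and made three driving swings with two slow returns. I stopped on force readings, opened the gripper, lifted clear and handed in at about 25 s.

**Clamp force:** I estimate 34–41 N on the plate, most likely about 38 N. The last moving readings were 8.2–8.8 N at the knob, against about 6.0 N while the foot was free. Single readings scatter by about 0.5 N (about 7 N on the plate).

**Last pictures:** the foot rests on the cover, the lever is on the tightening side, and the gripper is clear with the contact force near 0. The plate and the bystanders in view look unmoved; I did not check every bystander individually.

**What disagreed:**
- The real finger tips sat about 35 mm above the reported TCP, so my first approach passed over the lever. I measured the offset from two views and allowed for it.
- Forces with the handle stopped varied with how the motion ended, from about 0 N to 5 N with little or no load. I relied on the moving readings instead. The rise between the last two stops gave about 24 N on the plate, close to the 25 N expected.

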